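# Clean the demagnetizer's plate and demagnetize a mainspring barrel

## Task

Get the demagnetizer ready and treat the mainspring barrel: first stand the loupe from the black plate upright on its round coaster, then wipe all the brass chips off the plate into the chip pocket with the scraper block - keep your fingers off the sharp chips - and stand the scraper back on its cork pad. Then switch the machine on, set the barrel flat on the clean plate at the closed left end, slide it flat along the plate to the open right end and put it back in its baize tray with the machine still on; only then switch off. Leave everything else on the counter where it is.

Things in the scene. Friction and masses are not known exactly. Their poses are not given: they have to be found in the camera images.
- demag: Cream enamel plate demagnetizer, fixed. Origin on the counter; its x points away from the robot and its y to the left when it stands square (it is turned by up to 0.2 rad). In its own frame, mm: case x -110 to 80, y -95 to 110, top z 62. Front deck x -110 to -50 with the red rocker switch; behind it the black work plate; chip pocket hung on the right (-y) end.
- plate_mid (a point): Middle of the black work plate's flat surface (demag x 15, y 0, z 65 mm), axes as demag. The plate is a trough 120 wide (x -60 to 60) and 200 long (y -100 to 100) inside, with turned-up edges 5 mm thick, 10 mm high along both long sides and across its closed left (+y) end; the right (-y) end is an open lip over the chip pocket.
- pocket (a point): Middle of the chip pocket's floor (demag x 15, y -140, z 15 mm), axes as demag. Open aluminium box fixed to the machine, 126 (x) by 88 (y) mm inside, reaching from under the plate's open lip to 84 mm beyond it; wall tops 43 mm above its floor, 7 mm below the plate's surface.
- rocker (a joint): Red rocker switch, 44 long (along demag y) x 24 mm wide, hinged across its middle at demag x -82, y 45, z 70 mm. 0 rad is off (right half up, its end about 79 mm high), 0.44 rad is on (right half pressed down, left half up). It stays where it is left; press an end down, 15 to 20 mm from the hinge (level top 74 mm high), 2 to 3 N. On above 0.30, off below 0.14.
- loupe: Tarnished nickel eye loupe, 45 g, standing on the plate among the chips: flared eyecup 34 mm across at the base, cylindrical barrel 28 mm across from 20 to 42 mm height. Origin at the centre of its underside, z up.
- coaster: Round dark wooden coaster with a red felt top, 90 mm across, 6 mm high, fixed: the loupe's place. Origin at the centre of its underside.
- scraper: Scraper block standing on its nylon edge, about 0.2 kg: weighted white nylon foot 44 (x) x 70 (y) x 14 high, beech grip 30 (x) x 70 (y) above it, 52 mm high in all. Origin at the centre of its underside, y along the 70 mm edge.
- pad: Rectangular cork pad, 95 (x) x 130 (y) x 3 mm, fixed: the scraper's place. Origin at the centre of its underside.
- barrel: Steel mainspring barrel, about 0.2 kg: toothed rim 56 mm across and 5 high at the base, drum 46 mm across up to 22 mm, upright arbor 12 mm across from 22 to 46 mm height. Origin at the centre of its underside, z up.
- tray: Dark wooden parts tray lined with green baize, 130 (x) x 150 (y) mm, fixed, walls 6 mm thick and 18 mm high, inner floor at 5 mm: the barrel starts and ends here. Origin at the centre of its underside.
- ratchet: Brass ratchet wheel, 46 mm across, 5 mm thick, lying on the counter; bystander.
- oil: Small amber oil bottle, 65 mm high; bystander.
- driver: Screwdriver, 160 mm long, lying at the back; bystander.
- pegwood: Blue pot of pegwood sticks, 60 mm across, 130 mm high; bystander.
- weight: Brass clock weight with a knob, 40 mm across, 52 mm high; bystander.
- tin: Flat round tin, 48 mm across, 30 mm high; bystander.
- chip1: Brass sawing chip, 18 x 12 x 8 mm, 13 g, loose on the black plate. Origin at the centre of its underside. Four to seven chips are present.
- chip2: Brass sawing chip, 15 x 15 x 8 mm, 13 g, loose on the black plate. Origin at the centre of its underside. Four to seven chips are present.
- chip3: Brass sawing chip, 19 x 10 x 8 mm, 13 g, loose on the black plate. Origin at the centre of its underside. Four to seven chips are present.
- chip4: Brass sawing chip, 16 x 13 x 7 mm, 13 g, loose on the black plate. Origin at the centre of its underside. Four to seven chips are present.
- chip5: Brass sawing chip, 14 x 14 x 9 mm, 13 g, loose on the black plate. Origin at the centre of its underside. Four to seven chips are present.
- chip6: Brass sawing chip, 17 x 11 x 8 mm, 13 g, loose on the black plate. Origin at the centre of its underside. Four to seven chips are present.
- chip7: Brass sawing chip, 18 x 10 x 9 mm, 13 g, loose on the black plate. Origin at the centre of its underside. Four to seven chips are present.

How it is judged (in metres and radians):
On the way, in this order (a step that is already met when the one before it is completed fails the run):
1. the loupe stands upright on its coaster (horizontal distance between loupe and coaster below 0.035 m and height (world z) of loupe below 0.012 m and angle between loupe's own z axis and vertical below 0.15 rad and linear speed of loupe below 0.03 m/s), for 0.2 s.
2. the scraper's edge is down on the plate (within 6 mm) (x of scraper in the frame of demag between -0.05 and 0.08 m and y of scraper in the frame of demag between -0.11 and 0.1 m and z of scraper in the frame of demag between 0.06 and 0.071 m and angle between scraper's own z axis and vertical below 0.2 rad), for 0.1 s.
3. all chips are in the chip pocket (x of chip1 in the frame of demag between -0.05 and 0.08 m and y of chip1 in the frame of demag between -0.186 and -0.093 m and z of chip1 in the frame of demag between 0.005 and 0.055 m and x of chip2 in the frame of demag between -0.05 and 0.08 m and y of chip2 in the frame of demag between -0.186 and -0.093 m and z of chip2 in the frame of demag between 0.005 and 0.055 m and x of chip3 in the frame of demag between -0.05 and 0.08 m and y of chip3 in the frame of demag between -0.186 and -0.093 m and z of chip3 in the frame of demag between 0.005 and 0.055 m and x of chip4 in the frame of demag between -0.05 and 0.08 m and y of chip4 in the frame of demag between -0.186 and -0.093 m and z of chip4 in the frame of demag between 0.005 and 0.055 m and x of chip5 in the frame of demag between -0.05 and 0.08 m and y of chip5 in the frame of demag between -0.186 and -0.093 m and z of chip5 in the frame of demag between 0.005 and 0.055 m and x of chip6 in the frame of demag between -0.05 and 0.08 m and y of chip6 in the frame of demag between -0.186 and -0.093 m and z of chip6 in the frame of demag between 0.005 and 0.055 m and x of chip7 in the frame of demag between -0.05 and 0.08 m and y of chip7 in the frame of demag between -0.186 and -0.093 m and z of chip7 in the frame of demag between 0.005 and 0.055 m), for 0.2 s.
4. the scraper stands back on its cork pad (x of scraper in the frame of pad between -0.03 and 0.03 m and y of scraper in the frame of pad between -0.035 and 0.035 m and z of scraper in the frame of pad between 0 and 0.008 m and angle between scraper's own z axis and vertical below 0.15 rad and linear speed of scraper below 0.03 m/s), for 0.1 s.
5. the machine is switched on (value of joint rocker above 0.3 rad), for 0.1 s.
6. machine on, the barrel is flat on the plate at the closed end (its centre 45 mm or more left of the plate's middle) (value of joint rocker above 0.3 rad and angle between barrel's own z axis and vertical below 0.12 rad and x of barrel in the frame of demag between -0.045 and 0.075 m and y of barrel in the frame of demag between 0.045 and 0.1 m and z of barrel in the frame of demag between 0.06 and 0.07 m), for 0.1 s.
7. machine on, the barrel passes the plate's middle flat on the plate (within 5 mm) (value of joint rocker above 0.3 rad and angle between barrel's own z axis and vertical below 0.12 rad and x of barrel in the frame of demag between -0.045 and 0.075 m and y of barrel in the frame of demag between -0.02 and 0.02 m and z of barrel in the frame of demag between 0.06 and 0.07 m), for 0.04 s.
8. machine on, the barrel is flat on the plate at the open end (its centre 50 mm or more right of the middle) (value of joint rocker above 0.3 rad and angle between barrel's own z axis and vertical below 0.12 rad and x of barrel in the frame of demag between -0.045 and 0.075 m and y of barrel in the frame of demag between -0.11 and -0.05 m and z of barrel in the frame of demag between 0.06 and 0.07 m), for 0.04 s.
9. the barrel is back flat in its tray and the machine is still on (value of joint rocker above 0.3 rad and x of barrel in the frame of tray between -0.045 and 0.045 m and y of barrel in the frame of tray between -0.055 and 0.055 m and z of barrel in the frame of tray between 0 and 0.011 m and angle between barrel's own z axis and vertical below 0.15 rad and linear speed of barrel below 0.03 m/s), for 0.2 s.
At the end, for the whole second after the job is handed in: Rocker off (below 0.14 rad); every chip in the chip pocket; loupe upright on the coaster (within 35 mm of its centre); scraper upright on the cork pad (centre within 30 x 35 mm of the pad's); barrel flat inside the tray; all at rest (all of step 1 and all of step 3 and all of step 4 and value of joint rocker below 0.14 rad and x of barrel in the frame of tray between -0.045 and 0.045 m and y of barrel in the frame of tray between -0.055 and 0.055 m and z of barrel in the frame of tray between 0 and 0.011 m and angle between barrel's own z axis and vertical below 0.15 rad and linear speed of barrel below 0.03 m/s); the robot touches nothing.
It fails at once if the fingers touch a chip (contact force between the fingers and chip1 above 1 N or contact force between the fingers and chip2 above 1 N or contact force between the fingers and chip3 above 1 N or contact force between the fingers and chip4 above 1 N or contact force between the fingers and chip5 above 1 N or contact force between the fingers and chip6 above 1 N or contact force between the fingers and chip7 above 1 N).
It fails at once if a bystander is moved more than 20 mm (distance of any of ratchet, oil, driver, pegwood, weight, tin from where it was at the start of the episode above 0.02 m).
Of chip1, chip2, chip3, chip4, chip5, chip6, chip7 only 4 to 7 are there at a start; the rules pass over those that are not, and their reading is None.
At some moment in a run one of barrel, scraper may be knocked a few centimetres aside while the robot is not near it.
It also fails if it takes over 208 s, if anything falls off the work surface, if the arm or the gripper's body presses on something with over 40 N, if the wrist force passes 120 N, or if a joint passes its speed limit or range.

## Robot

A 6-joint arm with a two-finger parallel gripper is mounted at the origin on the work surface. World frame = base frame: x ahead of the robot, y to its left, z up, the work surface at z = 0. Lengths are in mm, angles in rad, forces in N, time in s.
With the tool pointing down it reaches from about 325 to 900 mm from the base axis. Payload 6.1 kg.
Tool frame: the origin (TCP) lies at the very end of the fingers, on their centre line; the grasp point (between the pads) lies hold_point_z behind it (hold_point_z is the distance from the TCP to the grasp point, in mm); z points along the fingers, y is the direction in which the jaws open and shut (so a half turn about z gives the same grasp; the last joint's range is limited). The gripper opens to 87 mm and grips with 3 to 60 N. Pads are 19 mm wide; open, the fingers measure 117 mm over their backs; the gripper's body (75 mm by 190 mm) begins 51 mm behind the grasp point.
Start: joints at [-1.403, 0.22, 1.526, -0, 1.395, -0.126], TCP at [180.988, -598.213, 194.938] pointing down, gripper open.
Joint ranges: [-2.98, 2.98], [-0.91, 2.08], [0.09, 2.57], [-1.24, 4.39], [0.2, 2.65], [-2.68, 2.68]. Speed limits (rad/s): [2.57, 2.57, 3.01, 3.14, 3.14, 3.14].

## Interface

Orientations are given as a rotation vector (axis times angle).
In Python, from station import * gives the robot as it stands. The module is installed in compiled form; this text tells all that it offers. Calls block until the motion is done:
- goto(position, orientation): joint-space move of the TCP to a pose.
- servo_line(position, max_speed=150, frame=None): straight line of the TCP; frame=None keeps the orientation; max_speed is the mean speed in mm/s.
- goto_joints(angles): joint-space move.
- move_gripper(opening, effort=None): finger opening in mm; effort is the grip in N (None keeps the last); returns when the fingers have stopped.
- wait(seconds).
- ik(position, orientation): joint angles nearest the present ones, or None.
- grab_frame(name): name is "scene" or "side" or "wrist"; returns (picture, depth): 384x512x3 uint8, red, green, blue; 384x512 float32, mm along the optical axis (not along the pixel's ray), 0 where there is no reading.
- calibration(name): a dict with "fx", "fy", "cx", "cy" (pixels), "cam_to_world" (4x4, takes a point from camera to world coordinates). Camera axes: x right, y down, z forward; pixel columns grow to the right and rows downward; lengths in mm; the calibration is good to about 2 mm. A picture is of the moment at which its call begins: read the wrist's pose just before it. calibration takes no time and is no camera call; for the wrist camera it gives the pose at the moment of the call.
A pose or a line that the arm cannot do raises IKError and nothing moves.
- finish_job(): hands the job in, once; it reports no verdict.
Readings, each from a call of its own:
- current_time(): time.
- current_joint_positions(): joint angles.
- current_joint_vel(): joint speeds.
- current_joint_torque(): joint torques, N m.
- current_tool_pos(): TCP position.
- current_tool_rot(): TCP orientation.
- current_contact_force(): force on the tool from outside, world axes, zero at the start.
- current_moment(): the same for the moment, N m.
- current_grip_width(): finger opening in mm.
Only numpy, scipy, OpenCV 4.12 (cv2) and the standard library are available. Lean on these libraries where they do the work, as an engineer would, in place of code of your own. Each camera call takes 0.05 s, during which the arm holds its last target.

## Working session

There is one attempt and no reset: what is moved stays moved. The work goes in short steps, each a Python script; the robot and the scene stay as the last script left them, time stands still between calls to the robot, and variables do not carry over. Pictures are saved under pics/ and viewed, and the job is handed in when it is done.

```bash
mkdir -p pics; ls
python3 - <<'E'
from station import *
import cv2
print(current_time(), current_tool_pos(), current_tool_rot(), current_grip_width())
try: print(hold_point_z)
except Exception as e: print(e)
for n in ("scene","side","wrist"):
    p,d=grab_frame(n); cv2.imwrite(f"pics/{n}0.png",p[:,:,::-1]); c=calibration(n); print(n,c)
    import numpy as np; np.save(f"{n}0.npy",d)
E
```

```text
pics
0.0 [ 180.89084917 -597.52520898  193.83727499] [-3.10578365e+00 -4.59589351e-01  5.13249253e-05] 87.00175741218563
18.700000000000003
scene {'fx': 440.22886922953825, 'fy': 440.22886922953825, 'cx': 260.72199252902226, 'cy': 189.55302532985374, 'cam_to_world': array([[-6.53137401e-01,  4.69726907e-01, -5.93942900e-01,
         1.40558640e+03],
       [ 7.57103966e-01,  4.19913241e-01, -5.00466238e-01,
         7.15949937e+02],
       [ 1.43220298e-02, -7.76549743e-01, -6.29893147e-01,
         9.62145423e+02],
       [ 0.00000000e+00,  0.00000000e+00,  0.00000000e+00,
         1.00000000e+00]])}
side {'fx': 456.91794847002774, 'fy': 456.91794847002774, 'cx': 254.4096386751651, 'cy': 184.89803037299646, 'cam_to_world': array([[-9.98700536e-01, -4.28799661e-02,  2.75417347e-02,
         5.30097688e+02],
       [-4.81650945e-02,  6.17559079e-01, -7.85048347e-01,
         1.41394044e+03],
       [ 1.66541982e-02, -7.85354756e-01, -6.18821901e-01,
         1.21063471e+03],
       [ 0.00000000e+00,  0.00000000e+00,  0.00000000e+00,
         1.00000000e+00]])}
wrist {'fx': 344.2187471241212, 'fy': 344.2187471241212, 'cx': 255.98292514501142, 'cy': 190.46114223233036, 'cam_to_world': array([[ 2.88712042e-01, -9.28984993e-01, -2.31586356e-01,
         2.43060056e+02],
       [-9.57414954e-01, -2.80492245e-01, -6.84156896e-02,
        -5.78387946e+02],
       [-1.40102806e-03,  2.41476674e-01, -9.70405613e-01,
         3.84009412e+02],
       [ 0.00000000e+00,  0.00000000e+00,  0.00000000e+00,
         1.00000000e+00]])}
```

View pics/scene0.png

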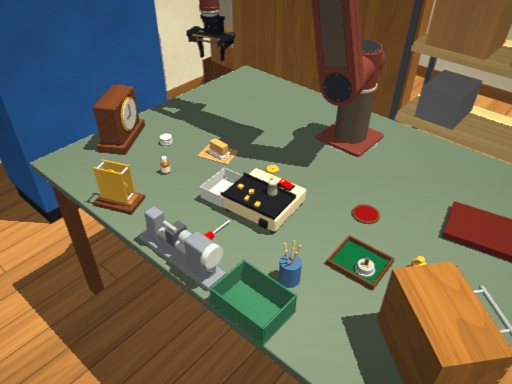

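View pics/side0.png

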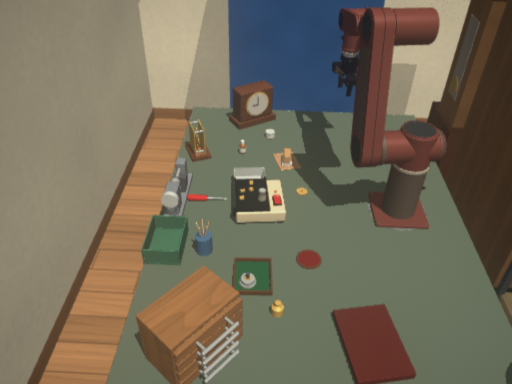

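View pics/wrist0.png

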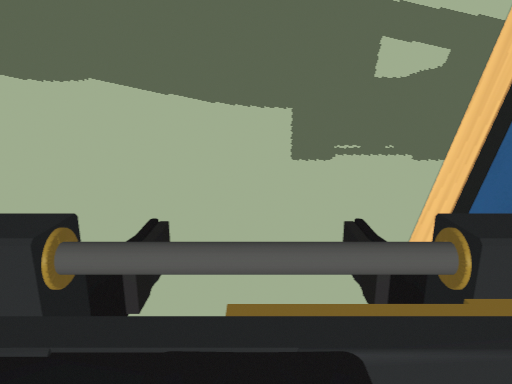

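The scene view shows the demag at about (265,195), the loupe at (272,188), the coaster at (366,213), the tray with the barrel at (362,262) and the scraper on its pad at (218,150). Next I convert these to world positions.

```bash
cat > h.py <<'E'
from station import *
import numpy as np, cv2
from scipy.spatial.transform import Rotation as R
def cloud(d,c):
    v,u=np.mgrid[0:d.shape[0],0:d.shape[1]]
    P=np.stack([(u-c['cx'])/c['fx']*d,(v-c['cy'])/c['fy']*d,d],-1)
    T=c['cam_to_world']; W=P@T[:3,:3].T+T[:3,3]; W[d<=0]=np.nan; return W
def ray(u,v,z,c):
    T=c['cam_to_world']; r=T[:3,:3]@np.array([(u-c['cx'])/c['fx'],(v-c['cy'])/c['fy'],1]); o=T[:3,3]
    return o+r*(z-o[2])/r[2]
def snap(n,name,scale=1):
    c=calibration(n); p,d=grab_frame(n); W=cloud(d,c)
    b=p[:,:,::-1].copy(); cv2.imwrite(f"pics/{name}.png",b); np.savez(f"{name}.npz",p=p,d=d,W=W,T=c['cam_to_world'],K=[c['fx'],c['fy'],c['cx'],c['cy']]); return p,d,W,c
def down(yaw):  # tool pointing down, jaw axis (tool y) at angle yaw from world x
    y=np.array([np.cos(yaw),np.sin(yaw),0]); z=np.array([0,0,-1.]); x=np.cross(y,z)
    return R.from_matrix(np.stack([x,y,z],1)).as_rotvec()
E
python3 - <<'E'
from h import *
for n in("scene","side"):
    c=calibration(n); d=np.load(n+"0.npy"); W=cloud(d,c)
    pts={'scene':dict(loupe=(272,188),coaster=(366,213),tray=(360,255),barrel=(365,266),scraper=(218,147),rocker=(287,184),weight=(419,262),ratchet=(273,169),peg=(290,270),oil=(165,167),tin=(166,139)),
     'side':dict(loupe=(262,195),coaster=(308,259),barrel=(248,280),scraper=(287,155),rocker=(277,200),weight=(277,308),ratchet=(302,191),peg=(203,243),oil=(242,147),tin=(270,133),plate=(262,180),clock=(252,100))}[n]
    print(n)
    for k,(u,v) in pts.items(): print(k,W[v,u].round(0))
    p=cv2.imread(f"pics/{n}0.png")
    cr=p[120:300,150:450] if n=='scene' else p[110:330,180:340]
    cv2.imwrite(f"pics/{n}0z.png",cv2.resize(cr,None,fx=2.6,fy=2.6,interpolation=cv2.INTER_CUBIC))
print(current_tool_rot(),down(0))
E
```

```text
scene
loupe [558.  48.  95.]
coaster [368. 291.   7.]
tray [539. 371.   4.]
barrel [586. 411.  27.]
scraper [ 458. -295.   47.]
rocker [492.  57.  76.]
weight [487. 521.  42.]
ratchet [380. -91.   3.]
peg [769. 285.  72.]
oil [ 658. -363.   30.]
tin [ 533. -508.   27.]
side
loupe [548.  55.  92.]
coaster [373. 292.   2.]
barrel [579. 422.  28.]
scraper [ 447. -273.   58.]
rocker [489.  55.  70.]
weight [483. 534.  36.]
ratchet [382. -84.   8.]
peg [744. 296.  62.]
oil [ 654. -361.   33.]
tin [ 526. -504.   27.]
plate [552. -74.  65.]
clock [ 622. -623.  140.]
[-3.10627472e+00 -4.59620978e-01  1.95905419e-05] [2.22144147 2.22144147 0.        ]
```

View pics/scene0z.png

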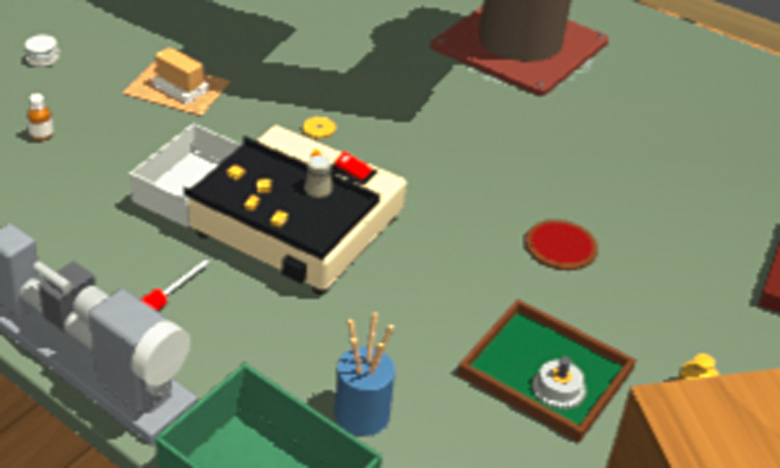

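Run:
```python
from h import *
M=R.from_rotvec(current_tool_rot()).as_matrix(); print(M.round(2))
c=calibration("wrist");T=c['cam_to_world']; print((M.T@(T[:3,3]-current_tool_pos())).round(1), (M.T@T[:3,:3]).round(3))
for yaw in (np.pi/2,-np.pi/2):
  for pos in ([500,0,380],[460,300,300]):
    q=ik(pos,down(yaw)); print(yaw,pos,q)
```

```text
[[ 0.96  0.29 -0.  ]
 [ 0.29 -0.96  0.  ]
 [ 0.   -0.   -1.  ]]
[  65.1   -0.8 -189.9] [[-0.001 -0.97  -0.242]
 [ 1.    -0.001 -0.   ]
 [-0.    -0.242  0.97 ]]
1.5707963267948966 [500, 0, 380] [-0.15785476 -0.1353132   1.5537636   0.          1.72314225 -1.72865108]
1.5707963267948966 [460, 300, 300] [ 4.34286601e-01 -1.01337524e-02  1.58096087e+00 -4.44089210e-16
  1.57076553e+00 -1.13650973e+00]
-1.5707963267948966 [500, 0, 380] [-1.57854758e-01 -1.35313203e-01  1.55376360e+00 -4.44089210e-16
  1.72314225e+00  1.41294157e+00]
-1.5707963267948966 [460, 300, 300] [ 4.34286601e-01 -1.01337524e-02  1.58096087e+00 -4.44089210e-16
  1.57076553e+00  2.00508293e+00]
```

Run:
```python
from h import *
goto([490,-20,400],down(-np.pi/2))
snap("wrist","w1"); 
goto([460,320,330],down(-np.pi/2)); snap("wrist","w2"); print(current_time())
```

```text
4.0
```

View pics/w1.png

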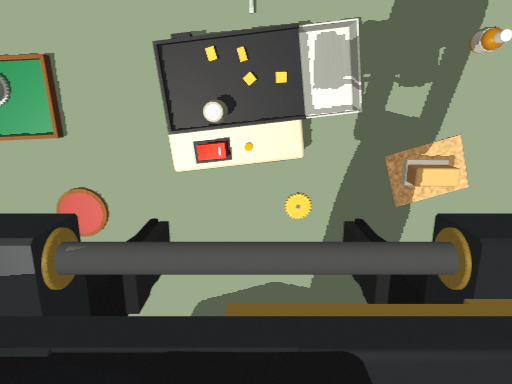

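View pics/w2.png

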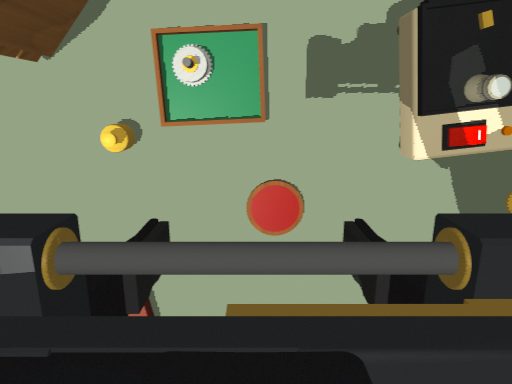

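The wrist view shows four chips, at (211,54), (242,54), (250,79) and (281,77). The loupe is at (214,110), the rocker at (211,152), the pocket at (330,68) and the scraper at (435,172). I'll measure them now.

```bash
cat > m1.py <<'E'
from h import *
def rect(m,W,zr=None):
    mm=m&np.isfinite(W[...,2])
    if zr: mm&=(W[...,2]>zr[0])&(W[...,2]<zr[1])
    n,l,s,ce=cv2.connectedComponentsWithStats(mm.astype(np.uint8))
    k=1+np.argmax(s[1:,4]); mm=l==k
    r=cv2.minAreaRect(W[mm][:,:2].astype(np.float32)); return r,np.median(W[mm][:,2]),mm
def hsv(p): return [a.astype(int) for a in cv2.split(cv2.cvtColor(p,cv2.COLOR_RGB2HSV))]
if __name__=="__main__":
    f=np.load("w1.npz"); p,W=f['p'],f['W']; H,S,V=hsv(p)
    roi=np.zeros(p.shape[:2],bool); roi[0:180,140:310]=1
    print("noise ground z", np.nanmedian(W[195:205,150:200,2]))
    cream=(V>150)&(S>40)&(S<130)&(H>12)&(H<32)&roi
    print("cream",rect(cream,W,(55,69))[:2])
    print("plate",rect((V<60)&roi,W,(60,69))[:2])
    print("rim",rect((V<60)&roi,W,(71,80))[:2])
    chips=(H>18)&(H<32)&(S>150)&(V>130)&(W[...,2]>66)&roi
    n,l,s,ce=cv2.connectedComponentsWithStats(chips.astype(np.uint8))
    for k in range(1,n):
        if s[k,4]>8: print("chip",s[k],ce[k].round(1),np.nanmedian(W[l==k],0).round(1), cv2.minAreaRect(W[l==k][:,:2].astype(np.float32)))
    red=(S>180)&((H<8)|(H>172))&(V>100)
    rr=red.copy(); rr[:130]=0; rr[170:]=0; rr[:,:180]=0
    print("rocker",rect(rr,W)[:2], "z L/R",np.nanmedian(W[148:156,200:205,2]),np.nanmedian(W[148:156,218:223,2]))
    L=(W[...,2]>90)&roi; print("loupe",L.sum(),np.nanmean(W[L],0),W[L].max(0),W[L].min(0))
    fill=(W[...,2]>-10)
    beech=np.zeros_like(roi); beech[120:210,380:480]=1
    sc=beech&(W[...,2]>40); print("grip",rect(sc,W)[:2])
    ft=beech&(W[...,2]>9)&(W[...,2]<25); print("foot",rect(ft,W)[:2])
    pad=beech&(W[...,2]<9)&(S>60)&(H<28)&(V>60);print("pad",rect(pad,W)[:2])
    f=np.load("w2.npz"); p,W=f['p'],f['W']; H,S,V=hsv(p)
    co=(S>150)&((H<8)|(H>172))&(V>100); co[:,350:]=0;co[:150]=0;co[240:]=0
    r=rect(co,W); print("felt",r[:2])
    r2=np.zeros_like(co); r2[10:140,140:280]=1
    br=r2&(W[...,2]>12)&(W[...,2]<23)&(H<18)&(S>90); print("traywall",rect(br,W)[:2])
    gr=r2&(H>50)&(H<90)&(S>140); print("baize",rect(gr,W)[:2])
    dr=r2&(W[...,2]>24)&(W[...,2]<32); print("drumtop",rect(dr,W)[:2])
    a=r2&(W[...,2]>45); print("arbor",a.sum(),np.nanmedian(W[a],0))
E
python3 m1.py
```

```text
noise ground z 0.25178731600590254
cream (((492.72552490234375, 10.200927734375), (58.99457931518555, 204.2720184326172), 6.4585371017456055), np.float64(60.58834369933413))
plate (((584.0144653320312, 53.1088981628418), (120.2331771850586, 121.85835266113281), 6.406496524810791), np.float64(65.29096850215058))
rim (((655.6016235351562, -45.954795837402344), (0.7948461771011353, 40.40234375), 6.227492809295654), np.float64(73.83978527695717))
chip [205  46  13  15 115] [210.9  53.5] [624.6  43.1  73.1] ((624.8530883789062, 43.45905685424805), (17.27667236328125, 12.199151039123535), 17.198942184448242)
chip [237  46  10  16  98] [241.3  53.8] [624.1   0.8  73.3] ((624.2977905273438, 0.40277767181396484), (18.743249893188477, 9.428386688232422), 16.185312271118164)
chip [243  72  13  13  97] [249.1  78.4] [591.7 -10.3  73.9] ((591.3710327148438, -10.589374542236328), (12.819462776184082, 14.20426082611084), 43.126060485839844)
chip [275  72  12  11 114] [280.5  76.9] [593.1 -55.2  73.2] ((593.2255249023438, -55.53603744506836), (14.133134841918945, 16.29117202758789), 1.02215445041656
[... 816 characters left out ...]
45928955078, 133.6421661376953), 16.104341506958008), np.float64(3.164186690480733))
felt (((368.6204833984375, 290.71539306640625), (75.30937957763672, 75.21965026855469), 45.654266357421875), np.float64(6.5443513655194465))
traywall (((564.4228515625, 384.7575988769531), (130.15487670898438, 149.32957458496094), 2.391129970550537), np.float64(18.05396013512049))
baize (((564.5877685546875, 384.51348876953125), (116.87413787841797, 136.16969299316406), 2.4090116024017334), np.float64(5.17127408357635))
drumtop (((579.714599609375, 409.7720947265625), (44.82002258300781, 44.760902404785156), 9.483590126037598), np.float64(27.363473952400454))
arbor 79 [579.30242182 409.34553177  51.0119291 ]
```

Everything agrees with the given sizes: deck 59×204, pad 97×134, tray 130×149, drum 45. The rocker cross-checks the demag pose, with origin about (573.2, 11.6) and yaw 0.1115. Next is the loupe.

```bash
cat >> h.py <<'E'
DO=np.array([573.2,11.6]); DY=0.1115
def dm(x,y): 
    c,s=np.cos(DY),np.sin(DY); return DO+np.array([c*x-s*y,s*x+c*y])
def inv(p): 
    c,s=np.cos(DY),np.sin(DY); d=np.asarray(p)[:2]-DO; return np.array([c*d[0]+s*d[1],-s*d[0]+c*d[1]])
def st(t=""): print(t,round(current_time(),1),current_tool_pos().round(1),"F",np.round(current_contact_force(),1),"w",round(current_grip_width(),1))
YS=-np.pi/2+DY
E
python3 - <<'E'
from h import *
L=[546.3,39.0]
move_gripper(56)
goto([*L,180],down(YS)); st()
servo_line([*L,84],100); st()
move_gripper(10,12); st("grip")
servo_line([*L,190],150); st()
snap("wrist","w3")
C=[368.6,290.7]
goto([*C,120],down(YS)); st()
servo_line([*C,27],80); st("low")
E
```

```text
6.1 [546.8  39.8 180.8] F [-0.1 -0.1 -0.4] w 56.0
 7.2 [547.   39.   84.9] F [ 0.4 -0.   0.2] w 56.2
grip 8.2 [546.3  39.   84. ] F [-0.5 -0.6 -0.2] w 9.9
 9.1 [545.6  39.  188.9] F [-1.   0.2 -0.9] w 10.0
 10.3 [369.5 290.4 120.3] F [ 0.5  0.4 -0.1] w 9.9
low 11.6 [369.1 291.   27.6] F [-0.1  0.3 -0. ] w 10.4
```

Run:
```python
from h import *
servo_line([368.6,290.7,200],200)
goto([510,20,330],down(-np.pi/2))
p,d,W,c=snap("wrist","w4"); snap("scene","s4"); st()
```

```text
14.0 [509.5  21.3 329.2] F [ 0.6  0.  -0.5] w 10.3
```

View pics/w4.png

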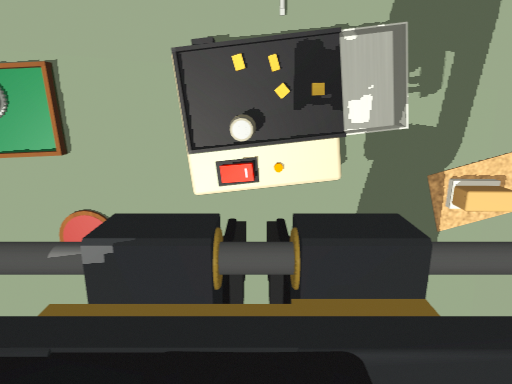

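View pics/w3.png

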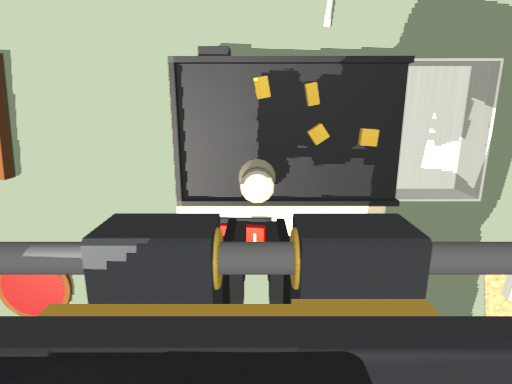

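Run:
```python
from h import *
from m1 import hsv
for n in("w1","w3","w4"):
    f=np.load(n+".npz"); W=f['W'];p=f['p']; z=W[...,2]
    T=f['T']; K=f['K']
    m=(z>100)&(z<125)&(W[...,0]<620)&(W[...,0]>500)&(abs(W[...,1]-40)<60)
    r=np.zeros_like(m); r[:210]=1; m&=r
    print(n,m.sum(),np.nanmean(W[m],0).round(1),np.percentile(W[m],[2,98],axis=0).round(1).tolist())
    L=np.array([546.3,39,110,1.]); q=np.linalg.inv(T)@L; print(q[0]/q[2]*K[0]+K[2],q[1]/q[2]*K[1]+K[3])
    for (x,y) in ((546.3,39),(546.3,39)): pass
for n in("scene",):
    f=np.load("s4.npz"); b=f['p'][130:250,190:330,::-1]; cv2.imwrite("pics/s4z.png",cv2.resize(b,None,fx=5,fy=5,interpolation=cv2.INTER_CUBIC))
    W=f['W'];z=W[...,2]; m=(z>95)&(abs(W[...,0]-546)<40)&(abs(W[...,1]-40)<40)&(z<120); print("scene",m.sum(),np.nanmean(W[m],0))
```

```text
w1 336 [546.1  39.2 107.3] [[533.2, 26.7, 101.4], [558.4, 52.1, 109.3]]
212.42498253520182 111.20010013413963
w3 912 [546.8  39.7 107.3] [[534.0, 27.3, 101.7], [559.0, 52.0, 108.9]]
257.0370233860777 187.099935996105
w4 435 [546.3  39.4 107.4] [[534.1, 27.6, 104.7], [558.8, 52.3, 109.2]]
241.2086562721392 129.16008554279608
scene 65 [549.93273384  41.94132063 104.38122106]
```

View pics/s4z.png

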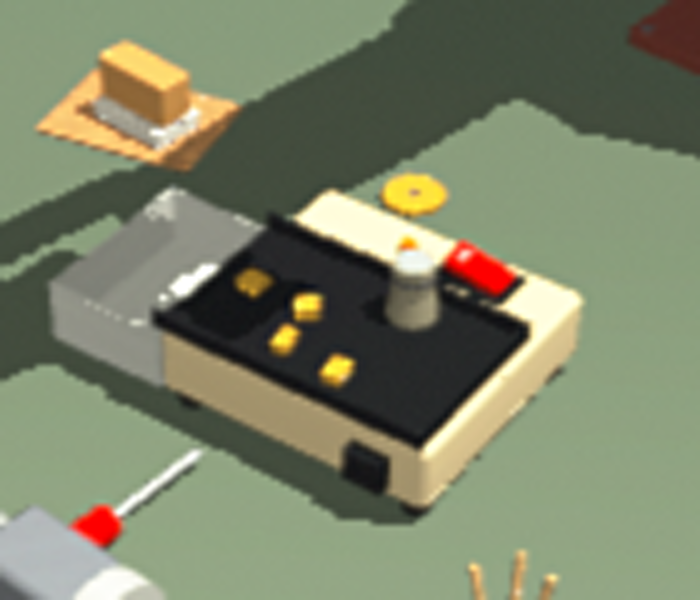

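Run:
```python
from h import *
f=np.load("w4.npz"); W=f['W'];d=f['d']
print(f['T'].round(3))
print("TCP 509.5 21.3 329.2")
for v in (205,212,216,218,220,222,225,230,240,255,270): print(v,[W[v,u].round(0).tolist()+[float(d[v,u].round())] for u in (232,241,276,284)])
b=f['p'][200:300,200:320,::-1]; cv2.imwrite("pics/w4z.png",cv2.resize(b,None,fx=6,fy=6,interpolation=cv2.INTER_NEAREST))
```

```text
[[-0.00000e+00 -9.70000e-01 -2.43000e-01  5.74735e+02]
 [-1.00000e+00 -0.00000e+00  1.00000e-03  2.14120e+01]
 [-1.00000e-03  2.43000e-01 -9.70000e-01  5.18827e+02]
 [ 0.00000e+00  0.00000e+00  0.00000e+00  1.00000e+00]]
TCP 509.5 21.3 329.2
205 [[421.0, 59.0, 0.0, 540.0], [421.0, 45.0, -1.0, 541.0], [422.0, -10.0, 1.0, 539.0], [421.0, -22.0, -1.0, 541.0]]
212 [[410.0, 60.0, 0.0, 543.0], [410.0, 45.0, 0.0, 543.0], [410.0, -10.0, -0.0, 544.0], [410.0, -22.0, 1.0, 543.0]]
216 [[403.0, 60.0, -0.0, 545.0], [403.0, 46.0, -1.0, 546.0], [403.0, -10.0, 1.0, 544.0], [403.0, -23.0, 1.0, 544.0]]
218 [[520.0, 33.0, 357.0, 170.0], [399.0, 46.0, -1.0, 547.0], [400.0, -10.0, -0.0, 546.0], [400.0, -23.0, 1.0, 544.0]]
220 [[520.0, 33.0, 360.0, 168.0], [397.0, 46.0, 1.0, 546.0], [520.0, 12.0, 360.0, 167.0], [520.0, 8.0, 360.0, 167.0]]
222 [[520.0, 33.0, 362.0, 165.0], [519.0, 29.0, 360.0, 168.0], [520.0, 12.0, 362.0, 165.0], [520.0, 8.0, 362.0, 165.0]]
225 [[520.0, 33.0, 367.0, 161.0], [519.0, 29.0, 363.0, 165.0], [519.0, 12.0, 363.0, 164.0], [520.0, 8.0, 367.0, 161.0]]
230 [[520.0, 32.0, 373.0, 154.0], [518.0, 28.0, 369.0, 159.0], [519.0, 12.0, 370.0, 158.0], [520.0, 9.0, 373.0, 154.0]]
240 [[518.0, 32.0, 381.0, 147.0], [518.0, 28.0, 381.0, 147.0], [518.0, 13.0, 381.0, 147.0], [520.0, 10.0, 385.0, 143.0]]
255 [[540.0, 27.0, 444.0, 81.0], [540.0, 25.0, 443.0, 82.0], [540.0, 17.0, 444.0, 81.0], [540.0, 15.0, 443.0, 82.0]]
270 [[536.0, 27.0, 444.0, 82.0], [536.0, 25.0, 444.0, 82.0], [537.0, 17.0, 444.0, 82.0], [536.0, 15.0, 444.0, 82.0]]
```

View pics/w4z.png

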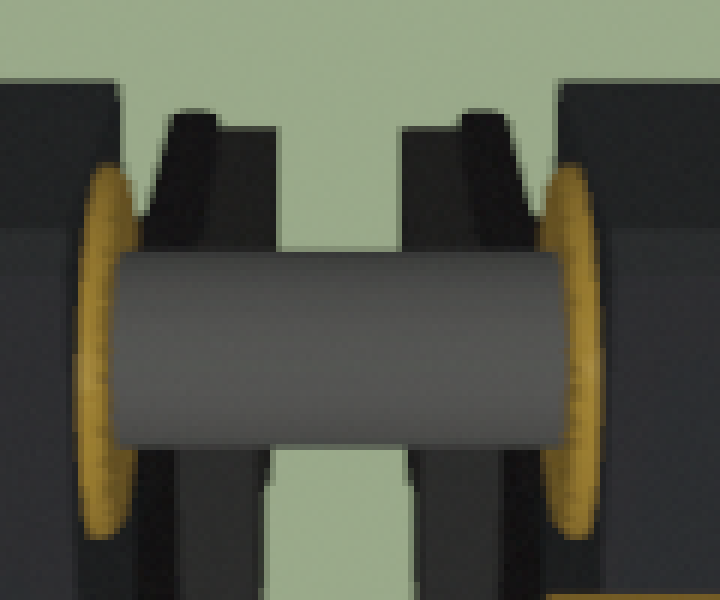

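The fingers closed above the loupe and it has not moved. In the wrist depth image the fingertips sit about 27 mm above the reported TCP. I'll check this with a light touch on bare counter.

Run:
```python
from h import *
goto([440,205,60],down(-np.pi/2)); st()
servo_line([440,205,8],80); 
f0=current_contact_force()
z=8
while z>-32:
    z-=2; servo_line([440,205,z],40); f=current_contact_force()
    if f[2]-f0[2]>4: break
st(); 
snap("side","sd1"); servo_line([440,205,60],100)
```

```text
15.3 [441.7 205.   61.5] F [-0.5  0.6  0.3] w 9.8
 20.6 [440.4 205.1 -27.2] F [-2.6 -1.   8.1] w 9.7
```

The counter contact came at a reported z of -27, so the real fingertip is 27 mm behind the reported TCP. I'll compensate for that. I also need the gripper body's real height above the tip.

Run:
```python
from h import *
f=np.load("w4.npz"); W=f['W']
for u in (30,100,150,200,225,300,400):
    print(u,[W[v,u].round(0).tolist() for v in (217,225,235,250,280,310,340,370)])
```

```text
30 [[401.0, 381.0, -1.0], [388.0, 382.0, 0.0], [371.0, 385.0, 0.0], [541.0, 75.0, 444.0], [291.0, 398.0, -1.0], [234.0, 407.0, -0.0], [535.0, 60.0, 467.0], [534.0, 58.0, 472.0]]
100 [[403.0, 266.0, 6.0], [546.0, 59.0, 440.0], [547.0, 56.0, 448.0], [545.0, 55.0, 451.0], [537.0, 56.0, 450.0], [533.0, 54.0, 455.0], [535.0, 48.0, 467.0], [534.0, 46.0, 473.0]]
150 [[547.0, 48.0, 436.0], [547.0, 46.0, 442.0], [547.0, 45.0, 448.0], [544.0, 44.0, 450.0], [537.0, 45.0, 450.0], [533.0, 44.0, 455.0], [534.0, 40.0, 466.0], [535.0, 38.0, 474.0]]
200 [[547.0, 36.0, 436.0], [547.0, 35.0, 441.0], [547.0, 34.0, 448.0], [545.0, 33.0, 451.0], [nan, nan, nan], [533.0, 33.0, 455.0], [535.0, 31.0, 467.0], [535.0, 30.0, 474.0]]
225 [[401.0, 71.0, -1.0], [388.0, 71.0, -1.0], [520.0, 35.0, 380.0], [541.0, 29.0, 443.0], [520.0, 31.0, 419.0], [532.0, 28.0, 454.0], [534.0, 27.0, 466.0], [535.0, 26.0, 474.0]]
300 [[547.0, 10.0, 435.0], [547.0, 11.0, 440.0], [547.0, 12.0, 449.0], [544.0, 12.0, 450.0], [537.0, 12.0, 450.0], [532.0, 12.0, 454.0], [535.0, 14.0, 467.0], [535.0, 15.0, 474.0]]
400 [[547.0, -15.0, 435.0], [547.0, -13.0, 441.0], [547.0, -10.0, 449.0], [544.0, -10.0, 450.0], [537.0, -10.0, 451.0], [533.0, -9.0, 455.0], [535.0, -4.0, 467.0], [531.0, -3.0, 469.0]]
```

```bash
cat >> h.py <<'E'
TOFF=27.0
def G(x,y,z,yaw): goto([x,y,z-TOFF],down(yaw))      # z = real fingertip height
def Ln(x,y,z,v=150,yaw=None): servo_line([x,y,z-TOFF],v) if yaw is None else servo_line([x,y,z-TOFF],v,down(yaw))
E
python3 - <<'E'
from h import *
L=[546.3,39.3]
move_gripper(56)
G(*L,170,YS); st()
Ln(*L,85,100); st()
move_gripper(10,12); st("grip")
if current_grip_width()>22:
    Ln(*L,190,150); st()
    C=[368.6,290.7]
    G(*C,130,YS); st()
    Ln(*C,29,80); st("low")
E
```

```text
23.5 [545.4  40.  142.1] F [-0.9  0.2 -0.5] w 56.1
 24.5 [547.   39.3  58.7] F [ 0.1 -0.6 -0.5] w 55.8
grip 25.1 [546.4  39.3  58.2] F [-0.6 -0.5  1.3] w 27.9
 26.0 [545.5  39.3 161.9] F [-0.5 -0.1  0.1] w 27.6
 27.2 [369.5 290.4 103.2] F [ 0.9 -0.2  0.1] w 27.7
low 28.6 [369.1 291.    2.6] F [-1.   0.2 -0.6] w 27.6
```

```bash
python3 - <<'E'
from h import *
C=[368.6,290.7]
Ln(*C,26.5,30); st()
move_gripper(56); wait(0.2); st()
Ln(*C,150,150)
G(440,-250,330,-np.pi/2)
snap("wrist","w5"); snap("scene","s5"); st()
E
python3 - <<'E'
import cv2
b=cv2.imread("pics/s5.png")[170:290,310:450]; cv2.imwrite("pics/s5z.png",cv2.resize(b,None,fx=5,fy=5))
E
```

```text
28.8 [368.6 290.7  -0.4] F [ 0.2 -0.3 -1.3] w 27.6
 29.8 [368.6 290.7  -0.5] F [ 0.  -0.8 -0.1] w 56.1
 33.0 [ 440.3 -249.1  302.6] F [0.4 0.  0.4] w 56.0
```

View pics/s5z.png

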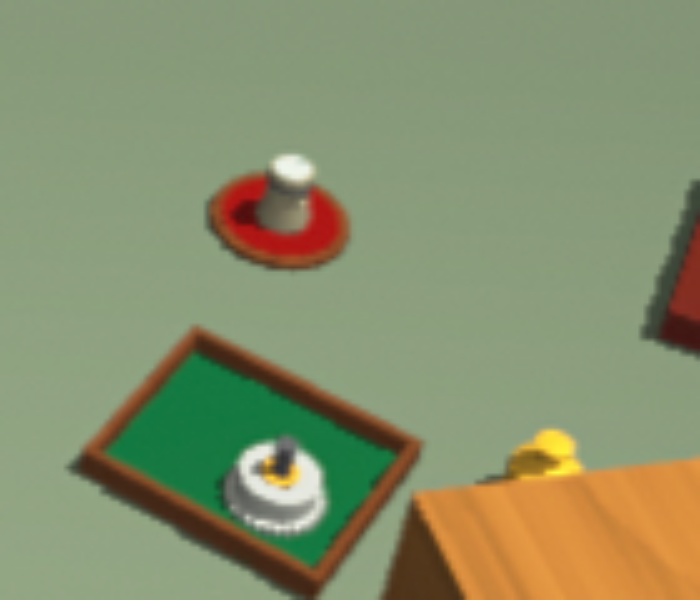

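View pics/w5.png

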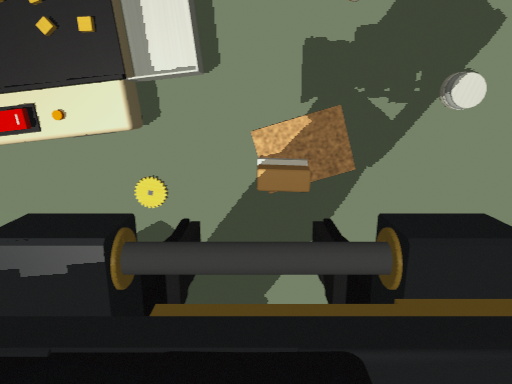

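The loupe stands on the coaster at (285,205) in the zoomed view. The scraper at (283,175) now looks nearer the pad's front edge, so I re-measure it.

```bash
cat > m2.py <<'E'
from m1 import *
def scr(n,reg=((400,520),(-400,-230))):
    f=np.load(n+".npz"); p,W=f['p'],f['W']; H,S,V=hsv(p); z=W[...,2]
    b=np.zeros(z.shape,bool); b[:215]=1
    b&=(W[...,1]<reg[1][1])&(W[...,1]>reg[1][0])&(W[...,0]>330)&(W[...,0]<560)
    for nm,m in (("grip",b&(z>40)&(z<70)),("foot",b&(z>7)&(z<25)),("pad",b&(z<8)&(z>-1)&(S>70)&(H<28))):
        try:
            r=rect(m,W); print(nm,np.round(r[0][0],1),np.round(r[0][1],1),round(r[0][2],1),r[1].round(1),r[2].sum())
        except Exception as e: print(nm,e)
if __name__=="__main__":
    import sys; scr(sys.argv[1])
E
python3 m2.py w1; python3 m2.py w5
```

```text
grip [ 442.6 -306.2] [70.8 30.7] 89.2 54.8 911
foot [ 442.7 -306. ] [69.4 44.5] 89.6 16.8 370
pad [ 441.5 -316.2] [ 97.  133.3] 16.5 3.2 2663
grip [ 409.7 -283.5] [69.9 30.3] 88.0 54.9 1274
foot [ 427.7 -284. ] [68.7  8.3] 88.6 17.0 351
pad [ 438.6 -317.5] [104.  131.9] 16.8 3.2 4736
```

The scraper was knocked to (409.7, -283.5) and still stands upright, partly on the pad. I'll grasp it there and bring it over the plate.

```bash
python3 - <<'E'
from h import *
S=[409.7,-283.5]; y=np.deg2rad(-2)
G(*S,130,y); Ln(*S,21.5,100); st()
move_gripper(10,40); st("grip")
Ln(*S,80,100)
P=dm(38,62)
G(*dm(38,-20),190,YS); G(*P,150,YS); st()
Ln(*P,90,100); st("near")
f0=current_contact_force(); z=90
while z>79:
    z-=1; Ln(*P,z,30); f=current_contact_force()-f0
    if f[2]>3: break
print(z,f); st()
snap("scene","s6")
E
python3 - <<'E'
import cv2
b=cv2.imread("pics/s6.png")[110:250,190:350]; cv2.imwrite("pics/s6z.png",cv2.resize(b,None,fx=4,fy=4))
E
```

```text
35.6 [ 410.2 -284.    -4.8] F [ 0.7 -0.6 -0.1] w 55.8
grip 36.2 [ 409.8 -283.6   -5.3] F [-0.   0.6  2. ] w 29.4
 39.2 [603.2  77.8 122. ] F [-0.   0.1 -0.3] w 30.0
near 39.9 [604.6  77.2  63.5] F [ 0.3 -1.  -1.7] w 29.8
83 [-3.26641617  0.51549661  6.0044513 ]
 41.7 [604.2  77.4  56.7] F [-3.  -0.5  4.3] w 29.8
```

View pics/s6z.png

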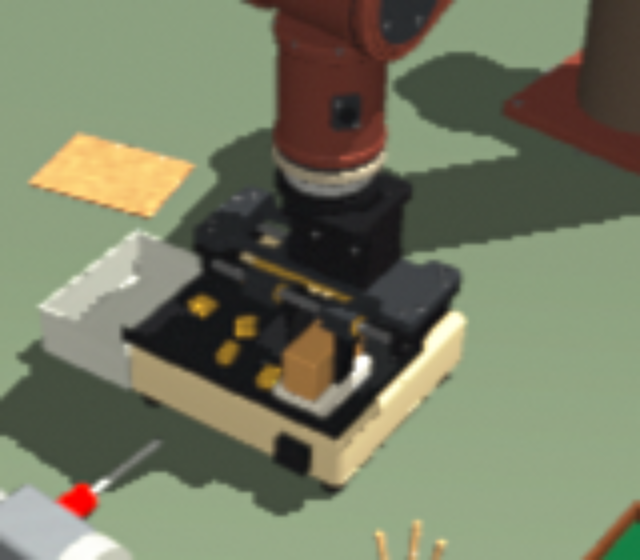

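```bash
python3 - <<'E'
from h import *
for y in (20,-20,-60,-97):
    Ln(*dm(38,y),83.4,60); st(str(y))
wait(0.2)
snap("scene","s7")
Ln(*dm(38,-90),140,150)
Ln(*dm(-8,66),140,250)
snap("wrist","w7"); st()
E
python3 - <<'E'
import cv2
b=cv2.imread("pics/s7.png")[110:250,190:350]; cv2.imwrite("pics/s7z.png",cv2.resize(b,None,fx=4,fy=4))
E
```

```text
20 42.6 [609.2  34.4  56.7] F [ 0.1 -0.4  5.1] w 30.0
-20 43.4 [613.5  -4.8  56.7] F [-0.1  0.8  5. ] w 29.8
-60 44.2 [617.9 -44.5  56.7] F [0.5 0.8 5.3] w 29.6
-97 45.0 [621.9 -81.4  56.7] F [-0.3  1.4  5.5] w 29.9
 46.6 [558.3  75.2 112.8] F [ 1.   0.6 -1.1] w 29.4
```

View pics/s7z.png

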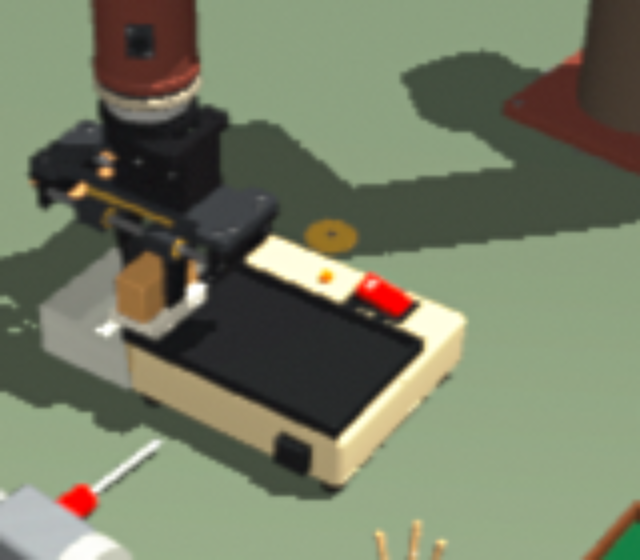

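View pics/w7.png

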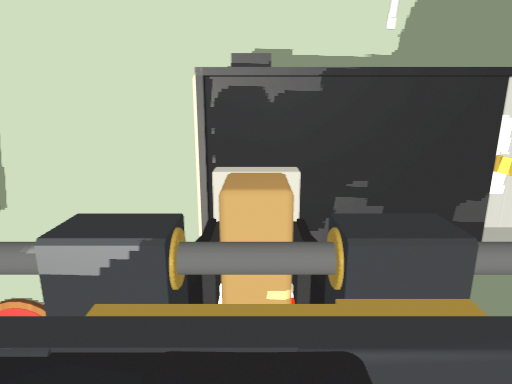

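One pass appears to have cleared the plate. I check the pocket count and the plate from above.

```bash
python3 - <<'E'
from h import *
G(500,-90,300,-np.pi/2); snap("wrist","w8"); st()
E
python3 - <<'E'
import sys; sys.path.insert(0,".")
from m1 import *
f=np.load("w8.npz"); p,W=f['p'],f['W']; H,S,V=hsv(p)
m=(H>17)&(H<33)&(S>140)&(V>70); m[215:]=0
n,l,s,ce=cv2.connectedComponentsWithStats(m.astype(np.uint8))
from h import inv
for k in range(1,n):
    if s[k,4]>15: w=np.nanmedian(W[l==k],0); print(s[k],ce[k].round(0),inv(w).round(0),w[2].round(0))
E
```

```text
47.6 [499.6 -89.1 271.2] F [-0.2 -0.1 -1.9] w 29.8
[500  20   8   7  21] [503.  23.] [  37. -381.] 44.0
[251  30  10  17 155] [256.  38.] [  56. -107.] 23.0
[503  32   7   4  16] [506.  34.] [  25. -386.] 45.0
[265  35   9  18 138] [269.  43.] [  49. -122.] 23.0
[257  70  12  13 142] [262.  76.] [  13. -110.] 23.0
[282  71  12  12 125] [287.  77.] [   8. -140.] 24.0
[182 163  10  11  83] [186. 168.] [-81. -10.] 68.0
```

View pics/w8.png

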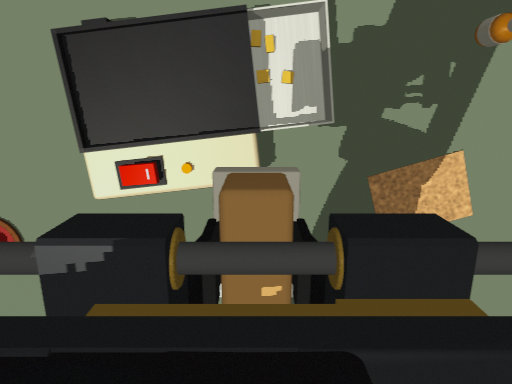

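All four chips are in the pocket and the plate is clean. The scraper goes back on the pad.

```bash
python3 - <<'E'
from h import *
P=[441.5,-316.5]
G(*P,90,0.285); Ln(*P,24,80); st()
f0=current_contact_force(); z=24
while z>19:
    z-=0.7; Ln(*P,z,30); 
    if current_contact_force()[2]-f0[2]>2: break
print(z); st()
move_gripper(56); wait(0.2)
Ln(*P,140,150)
G(430,-230,330,-np.pi/2); snap("wrist","w9"); st()
E
python3 m2.py w9
```

```text
50.6 [ 441.9 -316.9   -2.5] F [ 0.6  0.4 -1. ] w 29.8
21.200000000000003
 51.6 [ 441.5 -316.6   -5.3] F [-2.   2.6  5.1] w 29.8
 55.2 [ 429.8 -230.   302.2] F [-0.1  0.   0.2] w 55.9
grip [ 441.1 -316.2] [30.3 69.9] 16.4 54.9 1356
foot [ 458.  -309.6] [19.3 71.6] 27.3 16.9 358
pad [ 441.9 -316.4] [ 96.2 132.1] 16.4 3.1 4414
```

View pics/w9.png

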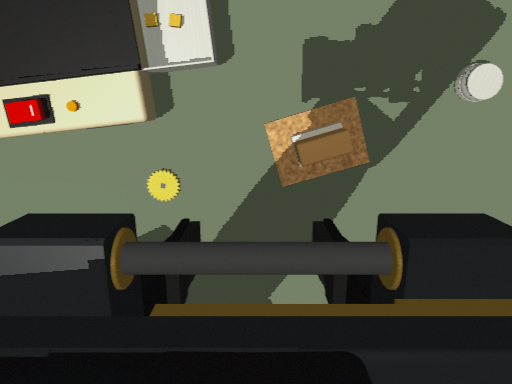

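The scraper is centred on the pad. Next I switch the rocker on.

```bash
cat >> h.py <<'E'
def press(yd,zmin):
    P=dm(-82,yd)
    move_gripper(2,20)
    G(*P,130,DY); Ln(*P,88,120); f0=current_contact_force(); z=85
    while z>zmin:
        Ln(*P,z,40); f=current_contact_force()-f0
        if abs(f[2])>1: print(z,f.round(1))
        if f[2]>9: break
        z-=1.5
    st("end"); Ln(*P,130,120)
E
python3 - <<'E'
from h import *
press(22,67.0)
G(470,40,300,-np.pi/2); p,d,W,c=snap("wrist","w10"); st()
E
cat > rk.py <<'E'
from m1 import *
import sys
from h import inv
f=np.load(sys.argv[1]+".npz"); p,W=f['p'],f['W']; H,S,V=hsv(p)
m=(S>150)&((H<8)|(H>172))&(V>70)&(W[...,2]>55)&(W[...,2]<90); m[215:]=0
D=np.array([inv(w) for w in W[m]]); z=W[m][:,2]; k=(abs(D[:,0]+82)<14)&(abs(D[:,1]-45)<26)
D=D[k];z=z[k]; a=np.polyfit(D[:,1],z,1); print("slope atan",np.arctan(a[0]).round(3),"L",z[D[:,1]>60].mean(),"R",z[D[:,1]<30].mean(),k.sum())
E
python3 rk.py w1; python3 rk.py w10
```

```text
85 [-0.3 -0.7  1.3]
82.0 [-0.3 -0.5  1.4]
77.5 [ 0.5 -0.1  1.1]
76.0 [-0.4  0.2  1. ]
74.5 [ 1.2 -1.6  1.8]
73.0 [ 0.3 -0.2  1.1]
71.5 [ 0.4 -1.4  1.3]
70.0 [-1.9 -1.7  7.4]
68.5 [-5.7 -0.5 17.4]
end 61.1 [489.6  24.2  43.3] F [-6.  -0.1 16.5] w 2.1
 63.3 [469.7  40.  272.1] F [ 0.1 -0.5  0.3] w 1.9
slope atan -0.118 L 70.59901553573314 R 75.03450574613343 464
slope atan 0.228 L 77.81197871721025 R 69.1907129363351 831
```

View pics/w10.png

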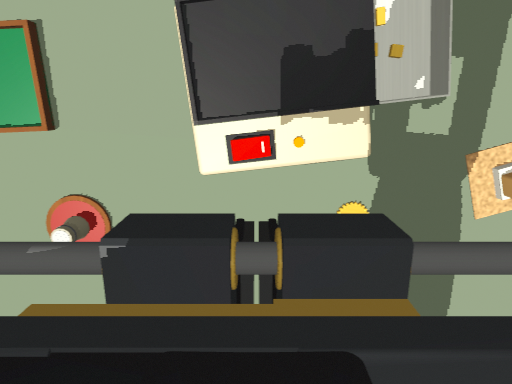

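The rocker slope went from negative to +0.228, with the left end at 78 mm and the right end at 69 mm, so it is on. Next I re-measure the barrel before grasping it.

```bash
cat > br.py <<'E'
from m1 import *
import sys
def barrel(n,base,cx,cy,rad=90):
    f=np.load(n+".npz"); W=f['W']; z=W[...,2]; b=(np.hypot(W[...,0]-cx,W[...,1]-cy)<rad); b[215:]=0
    for nm,lo,hi in(("arbor",base+40,base+52),("drum",base+18,base+27)):
        m=b&(z>lo)&(z<hi)
        if m.sum()>5:
            r=rect(m,W); print(nm,np.round(r[0][0],1),np.round(r[0][1],1),r[1].round(1),r[2].sum())
if __name__=="__main__": barrel(sys.argv[1],*map(float,sys.argv[2:]))
E
python3 - <<'E'
from h import *
G(490,385,250,-np.pi/2); snap("wrist","w11"); st()
E
python3 br.py w11 5 565 385
```

```text
64.7 [490.8 383.8 223.5] F [-0.1 -0.3  0.6] w 1.9
arbor [579.6 409.7] [10.9 10.6] 51.1 112
drum [579.6 409.7] [44.2 44.2] 27.3 1345
```

View pics/w11.png

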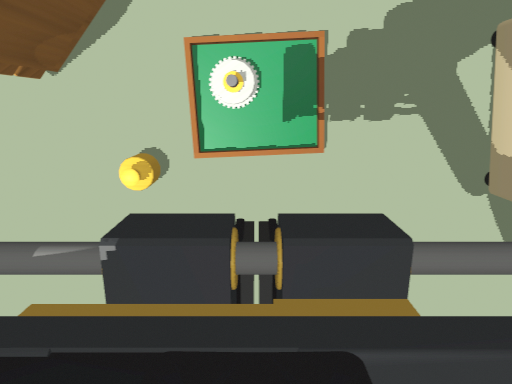

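Run:
```python
from h import *
W=np.load("w11.npz")['W']; m=(W[...,2]>60)&(W[...,1]>440); m[215:]=0
print(m.sum(), W[m].min(0), W[m].max(0)); q=W[m]; print(q[np.argsort(q[:,1])[:5]].round(0))
```

```text
3051 [583.89305958 562.29492827  60.00108839] [650.27535525 623.45058136 126.96452866]
[[649. 562.  61.]
 [650. 562.  61.]
 [650. 563.  62.]
 [649. 563.  65.]
 [650. 563.  63.]]
```

```bash
python3 - <<'E'
from h import *
B=[579.6,409.7]
move_gripper(40)
G(*B,120,YS); Ln(*B,29,100); st()
move_gripper(4,45); st("grip")
Ln(*B,130,120); 
P=dm(15,62); G(*P,150,YS); st()
Ln(*P,96,100); st()
f0=current_contact_force(); z=96
while z>86.5:
    z-=1; Ln(*P,z,30); f=current_contact_force()-f0
    if f[2]>2.5: break
print(z,f); st()
snap("scene","s12"); snap("side","d12")
E
python3 - <<'E'
import cv2
b=cv2.imread("pics/s12.png")[110:250,190:350]; cv2.imwrite("pics/s12z.png",cv2.resize(b,None,fx=4,fy=4))
E
```

```text
67.3 [580.2 410.    2.6] F [-0.9 -0.   0.9] w 39.6
grip 68.0 [579.7 409.6   2.2] F [ 1.  -1.2  1.2] w 10.9
 70.2 [581.4  75.9 123. ] F [-0.9  0.  -2. ] w 10.8
 70.9 [581.5  75.1  69.2] F [ 0.5  0.5 -1.7] w 10.8
88 [-3.50695305 -0.7685424   6.82477621]
 72.9 [581.5  74.9  62.1] F [-3.  -0.2  5.1] w 10.9
```

View pics/s12z.png

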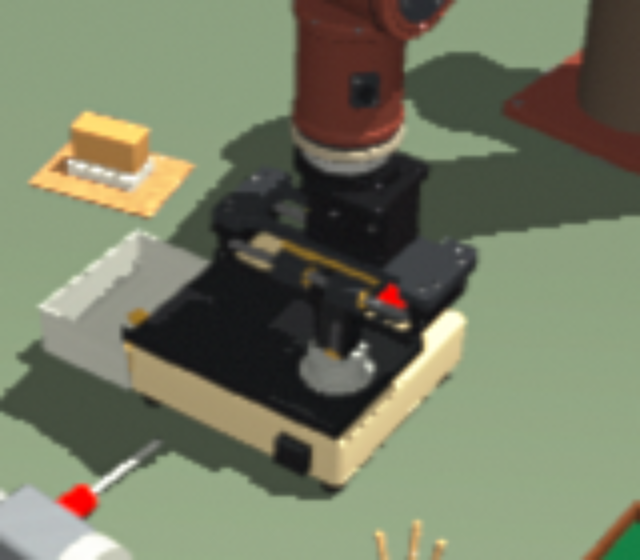

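```bash
python3 - <<'E'
from h import *
wait(0.2)
for y in (30,0,-30,-66):
    Ln(*dm(15,y),88.3,50); st(str(y))
wait(0.3)
snap("scene","s13")
E
python3 - <<'E'
import cv2
b=cv2.imread("pics/s13.png")[110:250,190:350]; cv2.imwrite("pics/s13z.png",cv2.resize(b,None,fx=4,fy=4))
E
```

```text
30 74.0 [585.7  42.   62.1] F [-0.2  1.6  5.6] w 10.6
0 74.7 [589.1  12.1  62.1] F [-0.1  1.6  5.5] w 10.7
-30 75.5 [592.3 -17.7  62.1] F [0.  2.1 5.2] w 10.3
-66 76.4 [596.2 -53.4  62.1] F [1.  2.4 5.7] w 10.6
```

View pics/s13z.png

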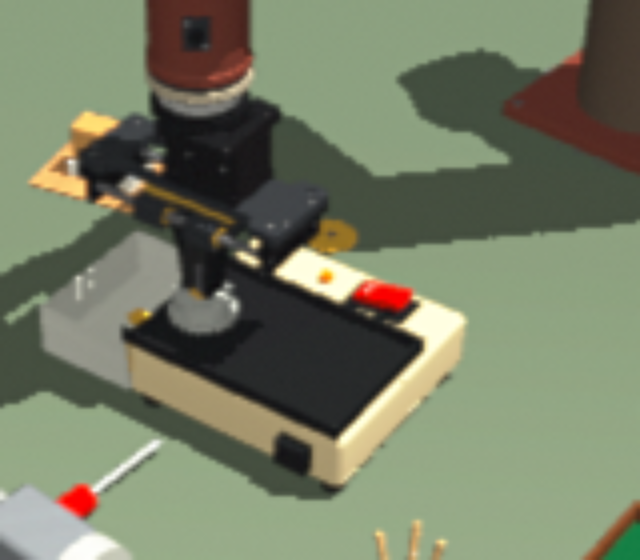

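The barrel is at the open end, flat, with the rocker still on. It goes back to the tray now.

```bash
python3 - <<'E'
from h import *
Ln(*dm(15,-66),150,120)
P=[564.5,384.6]
Ln(*P,130,250); Ln(*P,35,100); f0=current_contact_force(); z=35
while z>26:
    z-=1; Ln(*P,z,30); f=current_contact_force()-f0
    if f[2]>2.5: break
print(z,f); st()
move_gripper(40); wait(0.3)
Ln(*P,140,120)
G(480,385,250,-np.pi/2); snap("wrist","w14"); st()
E
python3 br.py w14 5 565 385; python3 rk.py w14
```

```text
28 [-3.33207268 -1.66975892  7.78777565]
 82.1 [564.8 384.8   2.1] F [-3.  -1.5  6. ] w 10.8
 85.0 [479.8 384.3 220.5] F [-0.1 -1.  -0.7] w 39.8
arbor [564.5 385.7] [11.1 10.6] 51.1 115
drum [564.5 385.7] [44.1 44.2] 27.3 1346Traceback (most recent call last):
  File "rk.py", line 6, in <module>
    D=np.array([inv(w) for w in W[m]]); z=W[m][:,2]; k=(abs(D[:,0]+82)<14)&(abs(D[:,1]-45)<26)
                                                            ~^^^^^
IndexError: too many indices for array: array is 1-dimensional, but 2 were indexed
```

View pics/w14.png

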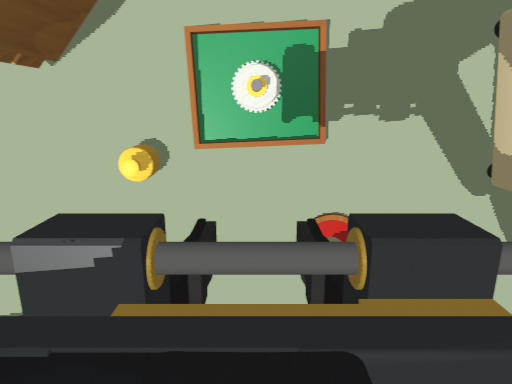

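The barrel lies flat at the tray centre, with the drum top at z 27.3 as expected. Now switch off and run the final checks.

```bash
python3 - <<'E'
from h import *
press(68,67.0)
G(480,-60,350,-np.pi/2); snap("wrist","w15"); 
G(440,250,350,-np.pi/2); snap("wrist","w16"); snap("scene","s16"); st()
E
python3 rk.py w15; python3 m2.py w15; python3 br.py w16 5 565 385
python3 - <<'E'
from m1 import *; from h import inv
f=np.load("w15.npz"); p,W=f['p'],f['W']; H,S,V=hsv(p)
m=(H>17)&(H<33)&(S>140)&(V>60); m[215:]=0
n,l,s,ce=cv2.connectedComponentsWithStats(m.astype(np.uint8))
for k in range(1,n):
    if s[k,4]>15: w=np.nanmedian(W[l==k],0); print(s[k],inv(w).round(0),w[2].round(0))
f=np.load("w16.npz"); W=f['W']; z=W[...,2]; m=(np.hypot(W[...,0]-368.6,W[...,1]-290.7)<50)&(z>40); m[215:]=0
print("loupe",m.sum(),rect(m,W)[:2] if m.sum() else "")
E
```

```text
85 [-0.1  0.3  1.2]
83.5 [ 0.1 -0.3  1.8]
80.5 [0.2 0.5 1.6]
77.5 [-0.2  0.1  1.5]
76.0 [0.4 0.6 1.3]
74.5 [-0.2 -0.   1.1]
73.0 [-0.2 -0.3  1. ]
71.5 [0.8 0.7 1.9]
70.0 [-1.3  1.2  5.7]
68.5 [-5.5  1.3 15.3]
end 91.3 [484.4  70.1  42.9] F [-5.5  1.2 14. ] w 1.8
 94.6 [440.6 248.9 322.9] F [-0.6 -0.1 -0. ] w 1.9
slope atan -0.159 L 69.87957953552596 R 75.7889783493139 633
grip [ 441.3 -315.6] [30.3 70. ] 16.4 54.7 1305
foot [ 441.2 -315.4] [44.3 70.6] 16.4 16.8 530
pad [ 441.8 -316.4] [ 97.2 133. ] 16.3 3.2 3323
arbor [564.5 385.3] [10.6 11.2] 51.1 84
drum [564.8 385.4] [45.4 44.1] 27.2 878
[497   8  15  22 169] [  30. -383.] 44.0
[275  21   9  16 108] [  57. -107.] 23.0
[287  26   9  16 115] [  49. -122.] 23.0
[279  57  12  13 125] [  13. -110.] 23.0
[302  59  11  11 106] [   8. -140.] 24.0
[212 141  10  10  69] [-81. -11.] 68.0
[419 177  16  13  51] [-165. -287.] 55.0
[264 199  30  16 343] [-192.  -82.] 5.0
loupe 305 (((370.2418212890625, 291.6694030761719), (24.744829177856445, 27.02880859375), 2.2948973178863525), np.float64(48.41434212435968))
```

View pics/w15.png

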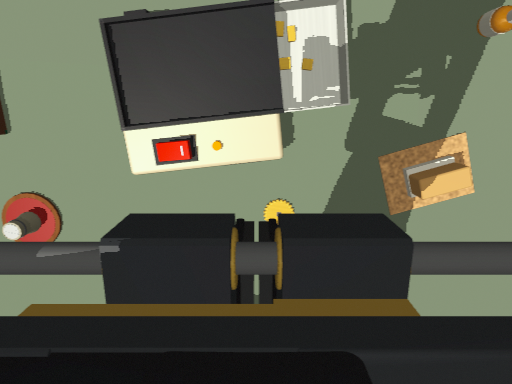

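View pics/s16.png

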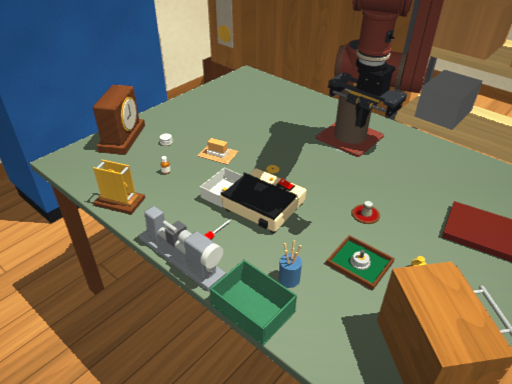

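Run:
```python
from h import *
wait(0.3); st(); finish_job()
```

```text
94.9 [440.3 249.5 323. ] F [-0.5 -0.7  0.2] w 1.9
the job is handed in; nothing more can be done
```

I did every step in the required order and handed the job in at 94.9 s of the 208 s allowed. The interface gives no verdict, so I don't know how it was judged.

**Final camera checks before handing in:**
- **Loupe:** upright on the coaster, within about 2 mm of its centre.
- **Chips:** the four chips found are all in the pocket, with their tops at z about 23 mm, and the plate is clean.
- **Scraper:** upright on the cork pad, within about 1 mm of its centre.
- **Barrel:** flat in the tray, within about 1 mm of its centre.
- **Switch:** pressed down to its stop on the off side.
- **Bystanders:** none looked out of place, but I did not measure how far each had moved.

**What failed or disagreed on the way:**
- **Loupe grasp:** the first try closed on air just above the loupe, without moving it. The real fingertips were 27 mm short of the reported TCP, as wrist depth and a light touch on the counter showed. I corrected for this in every later move.
- **Scraper:** it was knocked about 4 cm aside before I picked it up. I measured it again and grasped it there.
- **Switch angle:** the camera slope read +0.23 rad for on, as expected. For off it read −0.16 rad, and −0.12 rad at the start, where the given sizes suggest about −0.22. I put this down to a rough slope fit, since the press had reached its stop.

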